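# Close up two rows of soil tins and latch the rack

### The job

Get the rack of soil tins ready to be carried to the oven: slide the two tins that still stand out on its open front end back into their lanes so that each lane holds a tight, straight row of three lidded tins, pushed right back against the rear stop, and then turn the steel turnbutton crosswise so that it bars both lanes. Keep every tin upright and leave the jar and the vial beside the rack where they are.

Things in the scene. Friction and masses are not known exactly. Their poses are not given: they have to be found in the camera images.
- tin_rack: Low plywood rack, firm on the bench. Origin: on the bench, under the front face of the wooden strip between its two lanes; x into the rack, y left, z up. Floor 12 mm above the bench, x -96 to 211 mm, 200 mm wide; x below 0 is the open apron. Centre strip 14 mm thick, 20 mm high, with a post 46 mm high at its front. Steel carrying handle on each side.
- left_lane (a point): Left lane, 72 mm wide: point on its floor and centre line, at the rack's x = 100 mm, y = +43 mm (middle of a tight row of three). The lane runs from x = 0 to the rear stop's face at x = 198 mm. Its side strip, 9 mm thick and 20 mm above the floor, has a nose splayed outward as a lead-in, reaching to x = -22 mm. Axes as the rack's.
- right_lane (a point): The same for the right lane, at the rack's x = 100 mm, y = -43 mm.
- turnbutton (a joint): Steel turnbutton on the post: flat bar 60 x 14 x 6 mm, turning about the rack's x axis at its middle, 45 mm above the bench, at the rack's x = -9 to -3 mm. 0 = upright (lanes open); +1.57 = crosswise, studded end to the right; -1.57 = to the left; either bars both lanes. Limits +-1.6. Stays where left (0.03 N m friction). A tin standing out of its lane blocks it.
- turnbutton_stud (a point): Middle of the dark thumb stud on the upper end of the turnbutton: 10 mm thick, sticks out 11 mm towards the front, 23 mm from the pivot.
- tin_left_rear: Round lidded aluminium soil tin, 62 mm across the body (65 mm at the lid, 29 to 41 mm up) and 42 mm high, about 0.1 kg; left lane, at first standing loose in the lane, the rearmost one. Origin: centre of its underside, z up.
- tin_left_mid: Round lidded aluminium soil tin, 62 mm across the body (65 mm at the lid, 29 to 41 mm up) and 42 mm high, about 0.1 kg; left lane, at first standing loose in the lane, the second one. Origin: centre of its underside, z up.
- tin_left_front: Round lidded aluminium soil tin, 62 mm across the body (65 mm at the lid, 29 to 41 mm up) and 42 mm high, about 0.1 kg; left lane, at first standing on the apron in front of the lane. Origin: centre of its underside, z up.
- tin_right_rear: Round lidded aluminium soil tin, 62 mm across the body (65 mm at the lid, 29 to 41 mm up) and 42 mm high, about 0.1 kg; right lane, at first standing loose in the lane, the rearmost one. Origin: centre of its underside, z up.
- tin_right_mid: Round lidded aluminium soil tin, 62 mm across the body (65 mm at the lid, 29 to 41 mm up) and 42 mm high, about 0.1 kg; right lane, at first standing loose in the lane, the second one. Origin: centre of its underside, z up.
- tin_right_front: Round lidded aluminium soil tin, 62 mm across the body (65 mm at the lid, 29 to 41 mm up) and 42 mm high, about 0.1 kg; right lane, at first standing on the apron in front of the lane. Origin: centre of its underside, z up.
- white_jar: White lidded jar, 57 mm across, 59 mm high, standing right of the rack; origin: centre of its underside. Leave it alone.
- small_vial: Glass vial with a black cap, 28 mm across, 58 mm high, standing left of the rack; origin: centre of its underside. Leave it alone.
Not all that is in view belongs to the job. What is shaped like the tin_right_mid but pink is not meant.

How it is judged:
On the way, in this order (a step that is already met when the one before it is completed fails the run):
1. all six tins stand in the lanes, three in a row each, pushed back to the rear stop (x of tin_left_rear in the frame of tin_rack between 0.024 and 0.18 m and z of each of tin_left_rear, tin_left_mid, tin_left_front, tin_right_rear, tin_right_mid, tin_right_front in the frame of tin_rack below 0.018 m and angle between each of tin_left_rear, tin_left_mid, tin_left_front, tin_right_rear, tin_right_mid, tin_right_front's own z axis and vertical below 0.1 rad and (y of tin_left_rear in the frame of tin_rack between 0.035 and 0.051 m or y of tin_left_rear in the frame of tin_rack between -0.051 and -0.035 m) and x of tin_left_mid in the frame of tin_rack between 0.024 and 0.18 m and (y of tin_left_mid in the frame of tin_rack between 0.035 and 0.051 m or y of tin_left_mid in the frame of tin_rack between -0.051 and -0.035 m) and x of tin_left_front in the frame of tin_rack between 0.024 and 0.18 m and (y of tin_left_front in the frame of tin_rack between 0.035 and 0.051 m or y of tin_left_front in the frame of tin_rack between -0.051 and -0.035 m) and x of tin_right_rear in the frame of tin_rack between 0.024 and 0.18 m and (y of tin_right_rear in the frame of tin_rack between 0.035 and 0.051 m or y of tin_right_rear in the frame of tin_rack between -0.051 and -0.035 m) and x of tin_right_mid in the frame of tin_rack between 0.024 and 0.18 m and (y of tin_right_mid in the frame of tin_rack between 0.035 and 0.051 m or y of tin_right_mid in the frame of tin_rack between -0.051 and -0.035 m) and x of tin_right_front in the frame of tin_rack between 0.024 and 0.18 m and (y of tin_right_front in the frame of tin_rack between 0.035 and 0.051 m or y of tin_right_front in the frame of tin_rack between -0.051 and -0.035 m)), for 0.2 s.
2. the turnbutton lies crosswise in front of both rows ((value of joint turnbutton above 1.3 rad or value of joint turnbutton below -1.3 rad)), for 0.2 s.
At the end, for the whole second after the job is handed in: Every tin stands upright (0.1 rad) and still on the rack floor, within 8 mm of a lane's centre line, its centre at least 24 mm behind the front of the lanes (the front tin of a tight row: about 35 mm), and the turnbutton is turned at least 1.3 rad from upright, to either side (all of step 1 and (value of joint turnbutton above 1.3 rad or value of joint turnbutton below -1.3 rad) and linear speed of each of tin_left_rear, tin_left_mid, tin_left_front, tin_right_rear, tin_right_mid, tin_right_front below 0.02 m/s); the robot touches nothing.
It fails at once if a tin is tipped over (more than 0.5 rad) (angle between any of tin_left_rear, tin_left_mid, tin_left_front, tin_right_rear, tin_right_mid, tin_right_front's own z axis and vertical above 0.5 rad).
It fails at once if the jar or vial is displaced by more than 25 mm or knocked over (distance of any of white_jar, small_vial from where it was at the start of the episode above 0.025 m or angle between any of white_jar, small_vial's own z axis and vertical above 0.5 rad).
It also fails if it takes over 48 s, if anything falls off the work surface, if the arm or the gripper's body presses on something with over 40 N, if the wrist force passes 120 N, or if a joint passes its speed limit or range.

### The arm

A 7-joint arm with a two-finger parallel gripper is mounted at the origin on a cart in front of the work surface, level with it; the furniture and walls round the work are solid. World frame = base frame: x ahead of the robot, y to its left, z up, the work surface at z = 0. Lengths are in m, angles in rad, forces in N, time in s.
With the tool pointing down it reaches from about 0.425 to 0.925 m from the base axis. Payload 6.8 kg.
Tool frame: the origin (TCP) lies on the front face of the gripper's body, between the roots of the fingers; the fingertips stand 73 mm ahead of it and the grasp point (between the pads) lies 54 mm ahead of it; z points along the fingers, y is the direction in which the jaws open and shut (so a half turn about z gives the same grasp; the last joint's range is limited). The gripper opens to 85 mm and grips with 20 to 120 N. Pads are 22 mm wide; open, the fingers measure 114 mm over their backs; the gripper's body (76 mm by 85 mm) begins 54 mm behind the grasp point. The pads swing forward as they close: fully open they stand 13 mm farther back than shut.
Start: joints at [1.215, 0.477, 0.022, 1.555, -0.011, 1.109, -0.083], TCP at [0.166, -0.654, 0.304] pointing down, gripper open.
Joint ranges: [-2.96, 2.96], [-0.34, 2.1], [-1.41, 1.46], [0.24, 2.44], [-1.37, 4.51], [0.17, 1.92], [-2.96, 2.96]. Speed limits (rad/s): [2.39, 2.39, 3.14, 3.14, 3.14, 3.14, 3.14].

### API

Orientations are given as a rotation vector (axis times angle).
In Python, from bench import * gives the robot as it stands.
- The arm moves only by the tool jog_arm, never from a script. Its argument "plan" is a list of rows, each a list of 2 entries, a list of its own where there are three numbers: the shift along the world's x, y, z in cm, then the turn about the world's z in rad. In form: [[[tx, ty, tz], twist], ...]. A call has 1 to 12 rows; each row shifts and turns the commanded pose from where the row before left it; what a row does not reach is not made up. A row lasts 1/10 s, in which the tool goes at most 50 mm and 8.59 degrees, less where a joint would pass 70% of its speed; a pose out of reach is approached as far as the arm can. A call is refused whole if a number of a shift passes 5 or a number of a turn 0.15, either way. A call with a gripper value outside its range is refused whole. "hand" is the finger opening in cm, from 0 to 8.54, set as the call begins (left out, the last holds). The fingers move at their own pace and stop on an object; "grip_force" is the grip in N (left out, the last holds). Time passes only in rows, so rows that do not move let the fingers close. It gives the time, the measured TCP pose, the force and the opening at its end, in the units of the state.
- get_obs(): the state, without advancing time (a new reading comes with each control period).
- grab_frame(name): name is "scene" or "top" or "wrist"; returns the picture (400x640x3 uint8, red, green, blue); there is no depth.
- get_calibration(name): a dict with "intrinsics" (3x3 intrinsics, pixels), "xyz" and "orientation" of the camera in the world. Camera axes: x right, y down, z forward; pixel columns grow to the right and rows downward; lengths in m; the calibration is good to about 2 mm. A picture is of the moment at which its call begins: read the wrist's pose just before it. get_calibration takes no time and is no camera call; for the wrist camera it gives the pose at the moment of the call.
- hand_in(): hands the job in, once; it reports no verdict.
The state is a dict: "clock": time; "joints": joint angles; "qvel": joint speeds; "tau": joint torques, N m; "tcp_pos": TCP position; "orientation": TCP orientation; "contact_force": force on the tool from outside, world axes, zero at the start; "moment": the same for the moment, N m; "grip_width": finger opening in m.
Only numpy, scipy, OpenCV 4.12 (cv2) and the standard library are available. Lean on these libraries where they do the work, as an engineer would, in place of code of your own. Each camera call takes 0.05 s, during which the arm holds its last target. There are 200 camera calls.

## Working session

There is one attempt and no reset: what is moved stays moved. The work goes in short steps, Python scripts to look and compute and a tool call to move; the robot and the scene stay as the last step left them, time stands still between calls to the robot, and variables do not carry over. Pictures are saved under pics/ and viewed, about 8 in all and at most 12, crops included, and the job is handed in when it is done.

Besides the shell and the picture viewer there is one more tool, called after "Call:" as name(argument=value, ...), one argument or row to a line, values as JSON. jog_arm: Moves the arm, as the interface text tells. Its arguments: {"type":"object","properties":{"plan":{"type":"array","items":{"type":"array"}},"hand":{"type":"number"},"grip_force":{"type":"number"}},"required":["plan"]}

```bash
mkdir -p pics; cat > h.py <<'E'
from bench import *
import numpy as np, cv2
from scipy.spatial.transform import Rotation as R
def rot(o):
    o=np.array(o,float)
    return o if o.shape==(3,3) else R.from_rotvec(o).as_matrix()
def ray(cal,px,z):
    K=np.array(cal['intrinsics']);d=rot(cal['orientation'])@np.linalg.solve(K,[px[0],px[1],1]);o=np.array(cal['xyz'])
    return o+d*(z-o[2])/d[2]
def proj(cal,P):
    c=rot(cal['orientation']).T@(np.array(P)-np.array(cal['xyz']));p=np.array(cal['intrinsics'])@c
    return p[:2]/p[2]
def save(n,f): cv2.imwrite('pics/'+f,cv2.cvtColor(grab_frame(n),cv2.COLOR_RGB2BGR))
E
python3 - <<'E'
from h import *
for n in('top','scene'):
    save(n,n+'0.png'); c=get_calibration(n); print(n,c)
print(get_obs())
E
```

```text
top {'intrinsics': array([[404.31098931,   0.        , 322.68892702],
       [  0.        , 404.31098931, 203.17792638],
       [  0.        ,   0.        ,   1.        ]]), 'xyz': array([0.53393209, 0.10941639, 1.03521239]), 'orientation': array([-2.19353524,  2.16588895, -0.10754213])}
scene {'intrinsics': array([[483.7174959 ,   0.        , 316.89468557],
       [  0.        , 483.7174959 , 204.35914227],
       [  0.        ,   0.        ,   1.        ]]), 'xyz': array([-0.25356265,  0.54741209,  0.88263365]), 'orientation': array([-1.35519496,  2.09738157, -1.00575518])}
{'clock': 0.1, 'joints': array([ 1.21491843,  0.47770362,  0.02230863,  1.55634382, -0.01149205,
        1.10931766, -0.08310623]), 'qvel': array([-0.00095934, -0.00074502, -0.00016458, -0.00364167, -0.00159455,
       -0.00042502,  0.00066211]), 'tau': array([ 4.83947384e-03, -5.97755241e+01,  1.61350116e+00, -2.81955600e+01,
        1.27372064e-02,  5.00898255e-03,  3.10372229e-05]), 'tcp_pos': array([ 0.1654569 , -0.65397705,  0.30303515]), 'orientation': array([-3.11590244e+00, -3.88088443e-01,  4.90871221e-04]), 'contact_force': array([-0.06386437,  0.35292499,  0.41461363]), 'moment': array([0.00314339, 0.02563528, 0.01332806]), 'grip_width': 0.08533227224491496}
```

View pics/top0.png

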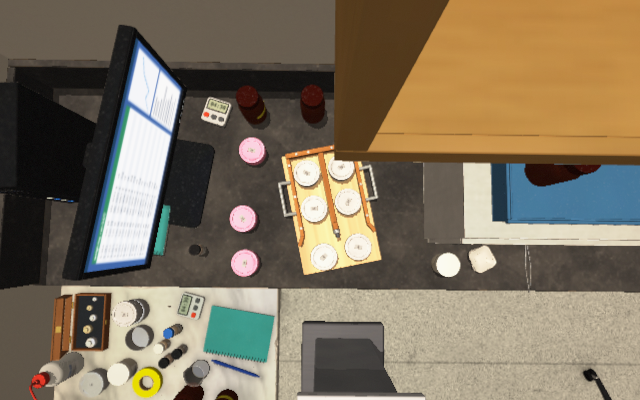

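View pics/scene0.png

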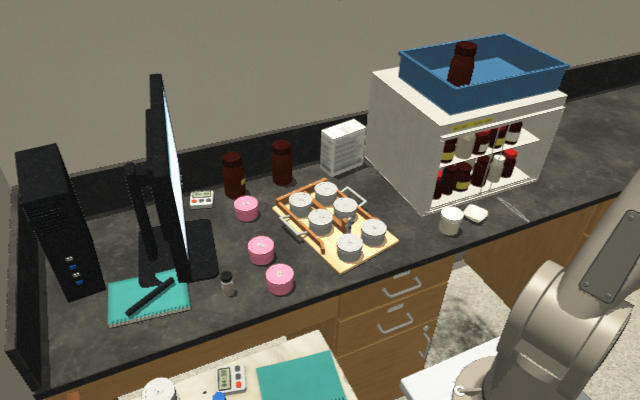

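Six white tins sit in the wooden rack (top, about x 282–381, y 147–273). The two front ones on the apron are at about (323,257) and (358,247), and the pink ones at (252,150), (243,218) and (245,263) are decoys. The jar is at (447,265) and the vial at (198,250).

```bash
cat > m.py <<'E'
from h import *
im=cv2.imread('pics/top0.png');c=get_calibration('top')
hsv=cv2.cvtColor(im,cv2.COLOR_BGR2HSV)
roi=np.zeros(im.shape[:2],np.uint8);roi[140:285,270:390]=1
wood=((hsv[...,1]>60)&(hsv[...,2]>110)&(hsv[...,0]<30)).astype(np.uint8)*roi
white=((hsv[...,1]<45)&(hsv[...,2]>150)).astype(np.uint8)*roi
for ct in cv2.findContours(white,0,2)[0]:
    if cv2.contourArea(ct)>150:
        (x,y),r=cv2.minEnclosingCircle(ct);print('white',x,y,r,cv2.contourArea(ct),ray(c,(x,y),.053).round(4))
for p in[(305,273),(381,261)]: print(p,ray(c,p,.012).round(4))
cs=max(cv2.findContours(wood|white,0,2)[0],key=cv2.contourArea)
print(cv2.approxPolyDP(cv2.convexHull(cs),4,True)[:,0])
cv2.imwrite('pics/c1.png',cv2.resize(im[140:280,270:390],None,fx=5,fy=5,interpolation=2)[:600*2][: ,:][0:700][50:650])
for n,p,z in[('jar',(447,264),.059),('vial',(195,250),.058)]:print(n,ray(c,p,z).round(3))
E
python3 m.py
```

```text
white 323.4189147949219 256.5810852050781 13.32046890258789 511.5 [0.4931 0.0978 0.053 ]
white 357.7257995605469 246.2096710205078 13.485696792602539 508.0 [0.5189 0.0152 0.053 ]
white 313.6333312988281 208.23333740234375 13.045743942260742 500.0 [0.6096 0.1231 0.053 ]
white 347.59259033203125 201.24073791503906 13.003015518188477 492.0 [0.6278 0.0404 0.053 ]
white 306.3571472167969 172.64285278320312 13.102906227111816 490.0 [0.697  0.1422 0.053 ]
white 340.5988464355469 166.97093200683594 12.75216007232666 378.0 [0.7123 0.0582 0.053 ]
(305, 273) [0.4501 0.1429 0.012 ]
(381, 261) [ 0.4821 -0.0474  0.012 ]
[[333 144]
 [371 167]
 [381 259]
 [304 274]
 [280 197]
 [281 157]]
jar [ 0.479 -0.199  0.059]
vial [0.505 0.406 0.058]
```

View pics/c1.png

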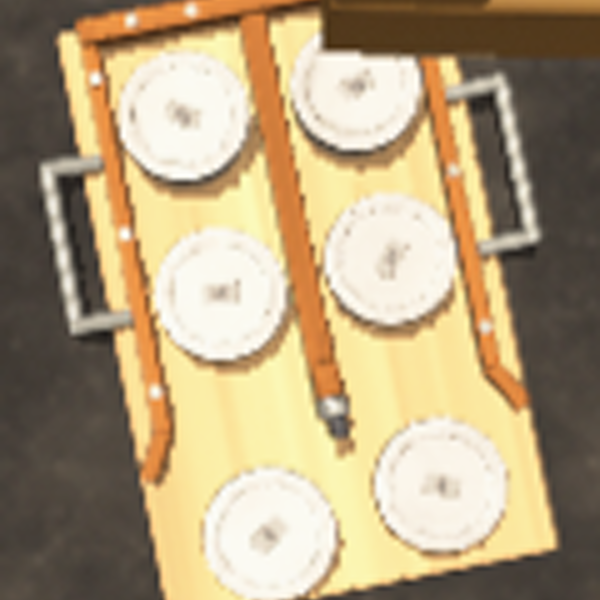

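```bash
cat >> m.py <<'E'
print('----')
A=ray(c,(336.6,229),.046);B=ray(c,(321,153),.032);print('strip',A,B,np.arctan2(*(B-A)[[1,0]]))
fl,fr=ray(c,(304.5,273.5),.012),ray(c,(381,261),.012);d=fl-fr;print('front yaw',np.arctan2(-d[0],d[1]),np.linalg.norm(d))
sc=get_calibration('scene')
for z in(.3,.4,.5,.6,.7,.8):
    for p in((336,160),(600,160)):
        P=ray(c,p,z);print(z,P.round(2),proj(sc,P).round())
T=get_obs();r=rot(T['orientation']);print('tool x yaw',np.arctan2(r[1,0],r[0,0]))
E
python3 m.py|sed -n '/----/,$p'
```

```text
----
strip [0.56003345 0.06635176 0.046     ] [0.75105267 0.10681055 0.032     ] 0.20872016307591834
front yaw 0.17180290333549394 0.19445833218729025
0.3 [0.68 0.08 0.3 ] [326. 117.]
0.3 [ 0.69 -0.41  0.3 ] [484.  82.]
0.4 [0.66 0.08 0.4 ] [330.  82.]
0.4 [ 0.67 -0.34  0.4 ] [477.  53.]
0.5 [0.64 0.09 0.5 ] [334.  42.]
0.5 [ 0.65 -0.27  0.5 ] [468.  20.]
0.6 [0.62 0.09 0.6 ] [338.  -5.]
0.6 [ 0.62 -0.2   0.6 ] [458. -20.]
0.7 [0.6 0.1 0.7] [344. -60.]
0.7 [ 0.6  -0.13  0.7 ] [446. -69.]
0.8 [0.58 0.1  0.8 ] [ 351. -127.]
0.8 [ 0.58 -0.06  0.8 ] [ 430. -129.]
tool x yaw 0.24782564316555616
```

Call:
jog_arm(
  plan=[
    [[3.5,3,0],0],
    [[3.5,3,0],0],
    [[3.5,3,0],0],
    [[3.5,3,0],0],
    [[3.5,3,0],0],
    [[3.5,3,0],0],
    [[3.5,3,0],0],
    [[3,3,0],0],
    [[0,4,0],0],
    [[0,4,0],0],
    [[0,4,0],0],
    [[0,4,0],-0.05],
  ],
  hand=3,
)

```text
clock: 1.3
tcp_pos: [0.4402, -0.2527, 0.3035]
orientation: [-3.126, -0.309, 0.001]
contact_force: [0.6, -0.4, -0.5]
grip_width: 0.0302
```

Call:
jog_arm(
  plan=[
    [[0,4,0],0],
    [[0,4,0],0],
    [[0,4,0],0],
    [[0,4,0],0],
    [[0,4,0],0],
    [[0,4,0],0],
    [[0,4,0],0],
    [[0,2,0],0],
    [[0,0,0],0],
    [[0,0,0],0],
  ],
)

```text
clock: 2.3
tcp_pos: [0.4404, 0.0452, 0.3037]
orientation: [3.126, 0.311, -0.001]
contact_force: [-0.5, -1.4, -0.3]
grip_width: 0.0299
```

```bash
python3 - <<'E'
from h import *
import pickle
c=get_calibration('wrist');save('wrist','w1.png');pickle.dump(c,open('w1.pkl','wb'))
o=get_obs();r=rot(o['orientation']);print(o['clock'],o['tcp_pos'],np.arctan2(r[1,0],r[0,0]),r[:,2],o['joints'],o['grip_width'],c['xyz'])
for P in([.56,.066,.046],[.493,.0978,.053]):print(proj(c,P))
E
```

```text
2.35 [0.4404282  0.04448846 0.30362072] 0.1967003507220307 [-6.75453005e-04 -6.46092697e-04 -9.99999563e-01] [ 0.1532061   0.11863281 -0.42195274  2.05995164  0.05913507  0.97496381
 -1.67346634] 0.03003517591795934 [0.50641945 0.05686741 0.37325284]
[320.98955788  42.95933005]
[273.43891601 110.61578654]
```

View pics/w1.png

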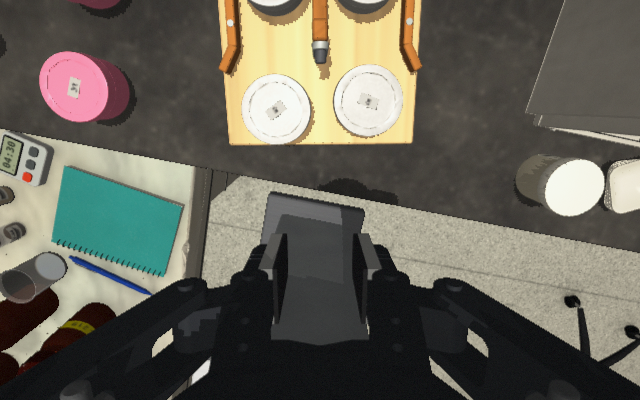

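The wrist view shows the rack square to the tool, so its yaw is about 0.197. The front edge runs (230,144)–(413,143), the front tins are at (277,109) and (369,101), and the turnbutton is at (320,50).

```bash
python3 - <<'E'
from h import *
import pickle
c=pickle.load(open('w1.pkl','rb'))
im=cv2.imread('pics/w1.png');hsv=cv2.cvtColor(im,cv2.COLOR_BGR2HSV)
wh=((hsv[...,1]<40)&(hsv[...,2]>165)).astype(np.uint8);wh[:55]=0;wh[142:]=0;wh[:,:230]=0;wh[:,415:]=0
L=ray(c,(230,144.5),.012);Rr=ray(c,(413.5,143.5),.012);d=L-Rr
print('corners',L,Rr,np.linalg.norm(d),'yaw',np.arctan2(-d[0],d[1]))
yaw=np.arctan2(-d[0],d[1]);ex=np.array([np.cos(yaw),np.sin(yaw)]);ey=np.array([-ex[1],ex[0]])
O=(L+Rr)[:2]/2+.096*ex;print('O',O)
b=ray(c,(320.5,62),.068)[:2];print('stud?',b,(b-O)@ex,(b-O)@ey)
for y in(.043,-.043):
  for x in(-.1,.0355): print('lane',x,y,O+x*ex+y*ey)
for ct in cv2.findContours(wh,0,2)[0]:
    if cv2.contourArea(ct)>1500:
        (x,y),r=cv2.fitEllipse(ct)[:2];P=ray(c,(x,y),.0535)[:2];print((x,y),r,P,'rack',(P-O)@ex,(P-O)@ey)
o=get_obs()['tcp_pos'][:2]-O;print('tcp rack',o@ex,o@ey)
E
```

```text
corners [0.44696689 0.14333583 0.012     ] [ 0.48705572 -0.05091047  0.012     ] 0.19833996152480737 yaw 0.20352392447419856
O [0.5610299  0.06561637]
stud? [0.54154112 0.06281417] -0.019652931492618132 0.0011947428132448796
lane -0.1 0.043 [0.45440263 0.08751669]
lane 0.0355 0.043 [0.58710596 0.11490419]
lane -0.1 -0.043 [0.4717851  0.00329169]
lane 0.0355 -0.043 [0.60448844 0.03067919]
(275.3249206542969, 108.93754577636719) (67.16840362548828, 70.02144622802734) [0.49486287 0.09625929] rack -0.05860777231496311 0.04338426290454952
(367.9835510253906, 99.73388671875) (67.60918426513672, 70.85720825195312) [0.51987494 0.01359176] rack -0.05082085095648526 -0.04263252313724808
tcp rack -0.12238294500581093 0.003684395750769493
```

Call:
jog_arm(
  plan=[
    [[-0.6,3.9,0],0.007],
    [[0,0,-4],0],
    [[0,0,-4],0],
    [[0,0,-4],0],
    [[0,0,-4],0],
    [[0,0,-3],0],
    [[0,0,-1.9],0],
    [[0,0,0],0],
    [[0,0,0],0],
  ],
)

```text
clock: 3.25
tcp_pos: [0.4348, 0.0836, 0.0951]
orientation: [3.125, 0.318, -0.001]
contact_force: [0.0, -0.6, -0.3]
grip_width: 0.0299
```

```bash
python3 - <<'E'
from h import *
save('scene','s1.png')
im=cv2.imread('pics/s1.png');cv2.imwrite('pics/s1c.png',cv2.resize(im[150:290,250:420],None,fx=4,fy=4))
E
```

```text
(no output)
```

View pics/s1c.png

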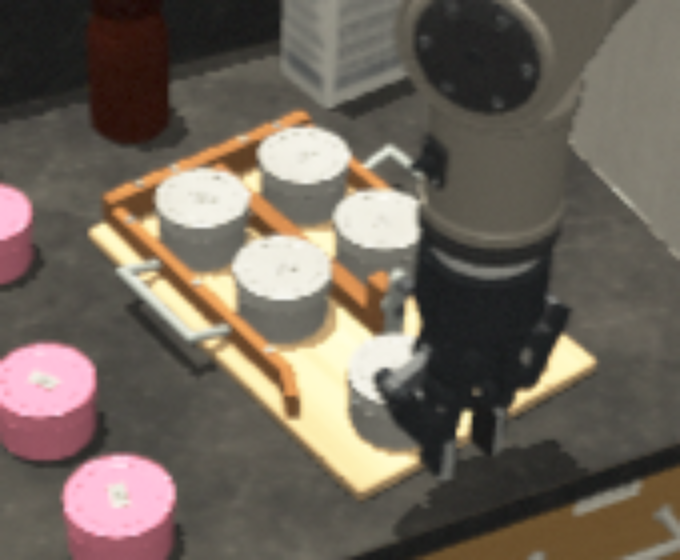

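```bash
python3 - <<'E'
from h import *
s=get_calibration('scene');t=np.array([.4348,.0836]);ey=np.array([-.202,.979]);ex=np.array([.979,.202])
print('tip',[(proj(s,[*(t+ey*y),.025])-[250,150]).round(1)*4 for y in(.02,-.02)])
for y in(.045,.055,.065):
    for z in(.065,.075,.085,.095,.11): print(y,z,((proj(s,[*(t+ey*y),z])-[250,150])*4).round())
E
```

```text
tip [array([433.6, 466.8]), array([483.2, 438.8])]
0.045 0.065 [406. 438.]
0.045 0.075 [407. 426.]
0.045 0.085 [408. 413.]
0.045 0.095 [409. 401.]
0.045 0.11 [411. 382.]
0.055 0.065 [393. 445.]
0.055 0.075 [394. 433.]
0.055 0.085 [395. 421.]
0.055 0.095 [396. 408.]
0.055 0.11 [397. 390.]
0.065 0.065 [379. 452.]
0.065 0.075 [380. 440.]
0.065 0.085 [381. 428.]
0.065 0.095 [382. 416.]
0.065 0.11 [384. 397.]
```

Call:
jog_arm(
  plan=[
    [[0,0.2,1.9],0],
    [[0.98,0.2,0],0],
    [[0.98,0.2,0],0],
    [[0.98,0.2,0],0],
    [[0.98,0.2,0],0],
    [[0.98,0.2,0],0],
    [[0.98,0.2,0],0],
    [[0.98,0.2,0],0],
    [[0.98,0.2,0],0],
    [[0.69,0.14,0],0],
    [[0,0,0],0],
  ],
)

```text
clock: 4.4
tcp_pos: [0.5212, 0.1044, 0.114]
orientation: [-3.125, -0.321, -0.002]
contact_force: [-1.2, -0.3, 0.1]
grip_width: 0.03
```

```bash
python3 - <<'E'
from h import *
save('wrist','w2.png')
im=cv2.imread('pics/w2.png');a=im[:,100:540]
save('scene','s2.png');b=cv2.resize(cv2.imread('pics/s2.png')[150:270,250:420],(567,400))[:, :360]
cv2.imwrite('pics/c2.png',np.hstack([a,b]))
o=get_obs();p=o['tcp_pos'][:2]-[.56103,.06562];y=.2035;print(p@[np.cos(y),np.sin(y)],p@[-np.sin(y),np.cos(y)],o['tcp_pos'],o['contact_force'])
E
```

```text
-0.032341026017414135 0.04598887493462437 [0.52006205 0.10412384 0.11390212] [ 0.02452235 -0.36788028 -1.12917525]
```

View pics/c2.png

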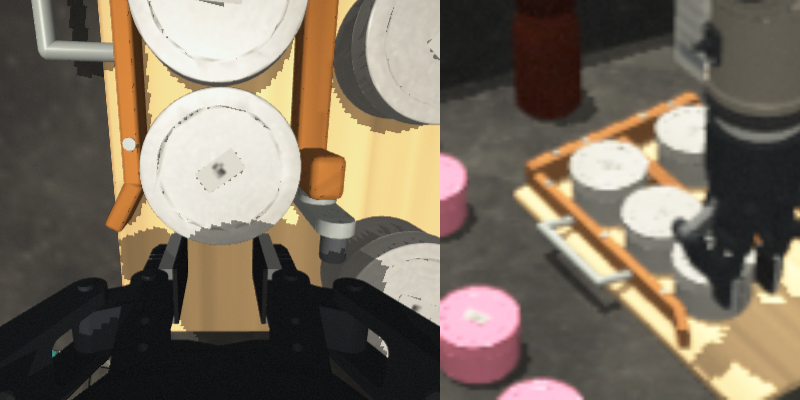

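Call:
jog_arm(
  plan=[
    [[0.5,0.1,0.3],0],
    [[0.5,0.1,0],0],
    [[0.5,0.1,0],0],
    [[0.5,0.1,0],0],
    [[0,0,0],0],
  ],
)

```text
clock: 5.0
tcp_pos: [0.5407, 0.1082, 0.1169]
orientation: [-3.125, -0.321, -0.001]
contact_force: [-1.0, 0.7, -1.5]
grip_width: 0.0298
```

Call:
jog_arm(
  plan=[
    [[0.3,0.06,0],0],
    [[0.3,0.06,0],0],
    [[0,0,0],0],
  ],
)

```text
clock: 5.3
tcp_pos: [0.5462, 0.1093, 0.1169]
orientation: [-3.125, -0.321, -0.001]
contact_force: [-1.1, -0.3, -0.6]
grip_width: 0.0302
```

```bash
python3 - <<'E'
from h import *
save('wrist','w3.png')
im=cv2.imread('pics/w3.png');a=im[:,100:540]
save('scene','s3.png');b=cv2.resize(cv2.imread('pics/s3.png')[150:270,250:420],(567,400))[:, :360]
cv2.imwrite('pics/c3.png',np.hstack([a,b]))
o=get_obs();p=o['tcp_pos'][:2]-[.56103,.06562];y=.2035;print(p@[np.cos(y),np.sin(y)],p@[-np.sin(y),np.cos(y)],o['tcp_pos'],o['contact_force'])
c=get_calibration('wrist');
E
```

```text
-0.005710384147806512 0.04580112967672319 [0.54618112 0.10932197 0.11698166] [-0.50829651 -0.96902928 -0.0165175 ]
```

View pics/c3.png

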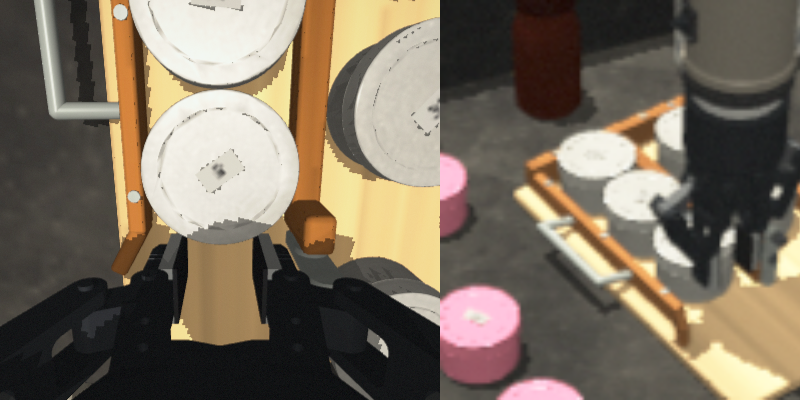

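Call:
jog_arm(
  plan=[
    [[0.2,0.04,0],0],
    [[0.2,0.04,0],0],
    [[0,0,0],0],
  ],
)

```text
clock: 5.7
tcp_pos: [0.548, 0.1094, 0.1162]
orientation: [3.124, 0.321, -0.007]
contact_force: [-6.2, -2.2, 2.0]
grip_width: 0.03
```

Call:
jog_arm(
  plan=[
    [[0.2,0.04,0],0],
    [[0.1,0.02,0],0],
    [[0,0,0],0],
  ],
)

```text
clock: 6.0
tcp_pos: [0.5489, 0.1096, 0.1159]
orientation: [3.122, 0.321, -0.015]
contact_force: [-13.2, -1.8, 7.3]
grip_width: 0.03
```

```bash
cat > t.py <<'E'
from h import *
O=np.array([.56103,.06562]);y=.2035;ex=np.array([np.cos(y),np.sin(y)]);ey=np.array([-ex[1],ex[0]])
rk=lambda P:((np.array(P)[:2]-O)@ex*1e3,(np.array(P)[:2]-O)@ey*1e3)
c=get_calibration('wrist');im=grab_frame('wrist');cv2.imwrite('pics/w4.png',im[...,::-1])
hsv=cv2.cvtColor(im,cv2.COLOR_RGB2HSV);w=((hsv[...,1]<40)&(hsv[...,2]>140)).astype(np.uint8)
for ct in cv2.findContours(w,0,2)[0]:
    if cv2.contourArea(ct)>3000:(p,s,_)=cv2.fitEllipse(ct);print(np.round(p),np.round(s),np.round(rk(ray(c,p,.0535)),1))
print('tcp',rk(get_obs()['tcp_pos']),get_obs()['contact_force'])
E
python3 t.py
```

```text
[318. 163.] [139. 164.] [41.1 44.3]
[539. 107.] [154. 183.] [ 63.  -40.1]
[306. -17.] [185. 209.] [104.7  48.6]
tcp (np.float64(-2.984970211505577), np.float64(45.54155295958886)) [-12.79925468  -2.36891807   6.69763453]
```

Call:
jog_arm(
  plan=[
    [[-1,-0.2,0],0],
    [[-3,-0.6,0],0],
    [[-4,-0.8,0],0],
    [[-3.1,-0.6,0],0],
    [[0.6,-3,0],0],
    [[0.6,-3,0],0],
    [[0.6,-2.9,-0.3],0],
    [[0,0,0],0],
    [[0,0,0],0],
  ],
)

```text
clock: 6.95
tcp_pos: [0.4606, -0.0008, 0.1142]
orientation: [-3.125, -0.318, -0.003]
contact_force: [-0.9, 1.4, -1.1]
grip_width: 0.0299
```

```bash
python3 t.py; python3 - <<'E'
import cv2
cv2.imwrite('pics/c4.png',cv2.imread('pics/w4.png'))
E
```

```text
[309. 119.] [165. 169.] [-49.8 -42.6]
tcp (np.float64(-111.8147272373229), np.float64(-43.7875248806721)) [-0.01246661  0.30560444 -0.10370576]
```

View pics/w4.png

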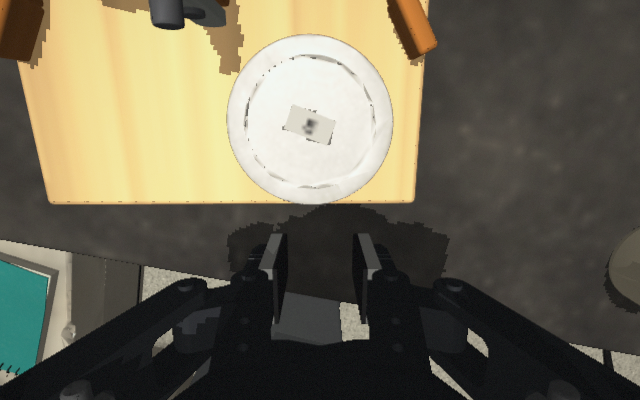

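The right front tin is centred ahead of the fingers at (309,119), and the button is still upright.

Call:
jog_arm(
  plan=[
    [[0.98,0.2,0],0],
    [[0.98,0.2,0],0],
    [[0.98,0.2,0],0],
    [[0.98,0.2,0],0],
    [[0.98,0.2,0],0],
    [[0.98,0.2,0],0],
    [[0.98,0.2,0],0],
    [[0.78,0.16,0.2],0],
    [[0.5,0.1,0.1],0],
    [[0.5,0.1,0],0],
    [[0.5,0.1,0],0],
    [[0,0,0],0],
  ],
)

```text
clock: 8.2
tcp_pos: [0.5518, 0.0183, 0.1169]
orientation: [-3.125, -0.321, -0.001]
contact_force: [-0.3, -0.3, -0.7]
grip_width: 0.0298
```

Call:
jog_arm(
  plan=[
    [[0.5,0.1,0],0],
    [[0.3,0.06,0],0],
    [[0.2,0.04,0],0],
    [[0,0,0],0],
  ],
)

```text
clock: 8.6
tcp_pos: [0.5616, 0.0203, 0.1169]
orientation: [-3.125, -0.321, -0.001]
contact_force: [-0.4, -0.2, -0.2]
grip_width: 0.0303
```

```bash
python3 t.py
```

```text
[319. 163.] [143. 162.] [ 36.  -46.1]
[ 96. 157.] [144. 171.] [38.3 43.6]
[303. -13.] [179. 196.] [ 98.9 -40.1]
[69.  7.] [132. 148.] [92.3 43.9]
tcp (np.float64(-8.656996926062755), np.float64(-44.49071257987952)) [-0.5144433  -0.01404809 -0.68008422]
```

Call:
jog_arm(
  plan=[
    [[0.3,0.06,0],0],
    [[0.2,0.04,0],0],
    [[0,0,0],0],
  ],
)

```text
clock: 8.95
tcp_pos: [0.5659, 0.0211, 0.1167]
orientation: [3.125, 0.321, -0.002]
contact_force: [-2.1, -0.8, -0.8]
grip_width: 0.0303
```

Call:
jog_arm(
  plan=[
    [[0.2,0.04,0],0],
    [[0.1,0.02,0],0],
    [[0,0,0],0],
  ],
)

```text
clock: 9.25
tcp_pos: [0.5667, 0.0211, 0.116]
orientation: [3.124, 0.321, -0.01]
contact_force: [-8.6, -1.7, 2.9]
grip_width: 0.0297
```

```bash
python3 t.py
```

```text
[ 96. 169.] [142. 170.] [38.4 43.6]
[319. 163.] [141. 163.] [ 40.7 -46. ]
[301.  30.] [107. 170.] [ 89.3 -39.5]
[73. 36.] [ 98. 143.] [87.4 43.1]
tcp (np.float64(-3.421206696691084), np.float64(-44.75639085569628)) [-9.69322144 -1.67390233  1.18998977]
```

Call:
jog_arm(
  plan=[
    [[-1,-0.2,0],0],
    [[-3.5,-0.7,0],0],
    [[-4,-0.8,0.5],0],
    [[-0.8,4,3],0],
    [[-0.8,3.8,4],0],
    [[0,0,2],0],
    [[0,0,0],0],
    [[0,0,0],0],
  ],
  hand=0,
)

```text
clock: 10.1
tcp_pos: [0.4698, 0.0783, 0.2079]
orientation: [3.125, 0.321, 0.005]
contact_force: [0.1, 0.8, -0.7]
grip_width: -0.0003
```

```bash
python3 t.py
```

```text
[554. 321.] [ 57. 339.] [-181.4 -153.5]
[443.  11.] [103. 113.] [ 36.4 -46.2]
[296.   9.] [104. 113.] [37.  43.8]
tcp (np.float64(-87.32878827396301), np.float64(30.546196914600277)) [-0.45549504 -0.38917627 -0.42831077]
```

View pics/w4.png

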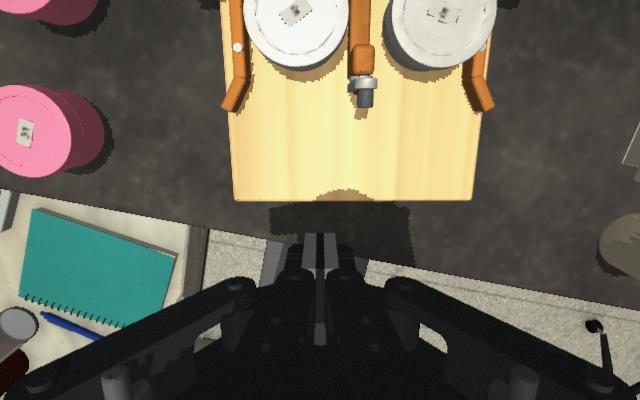

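Call:
jog_arm(
  plan=[
    [[0,0,-4],0],
    [[0,0,-3.5],0],
    [[3,0.6,0],0],
    [[2.6,0.55,0],0],
    [[1,0.2,0],0],
    [[0.2,-1,0],0],
    [[0,0,0],0],
  ],
)

```text
clock: 10.85
tcp_pos: [0.5365, 0.0797, 0.1317]
orientation: [3.124, 0.317, -0.003]
contact_force: [-0.5, 0.5, -1.1]
grip_width: -0.0004
```

Call:
jog_arm(
  plan=[
    [[0.1,-0.5,0],0],
    [[0.1,-0.5,0],0],
    [[0.1,-0.5,-0.1],0],
    [[0.1,-0.5,-0.3],0],
    [[0,0,0],0],
  ],
)

```text
clock: 11.35
tcp_pos: [0.5404, 0.0602, 0.1278]
orientation: [3.124, 0.319, -0.003]
contact_force: [-2.1, -1.3, 0.9]
grip_width: 0.0
```

```bash
python3 t.py
```

```text
[422. 124.] [145. 156.] [ 38.  -46.2]
[209. 123.] [145. 157.] [38.2 43.9]
[420. -54.] [169. 197.] [102.9 -40.2]
[185. -51.] [164. 188.] [101.8  47.2]
tcp (np.float64(-21.255885378060245), np.float64(-0.9146726757574711)) [-3.05255588 -2.90836882  0.06791726]
```

View pics/w4.png

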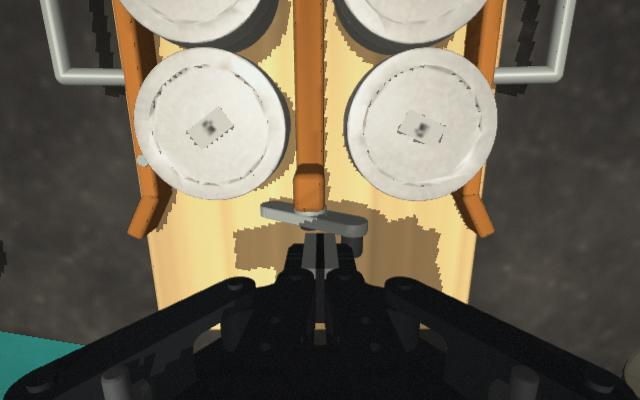

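Call:
jog_arm(
  plan=[
    [[0,0.3,1],0],
    [[0,0,2],0],
    [[0.3,-1.5,0],0],
    [[0.2,-1,0],0],
    [[0,0,-1],0],
    [[0,0,-1],0],
    [[0,0,-0.6],0],
    [[0,0,-0.4],0],
    [[0,0,0],0],
  ],
)

```text
clock: 12.3
tcp_pos: [0.5455, 0.0405, 0.1273]
orientation: [-3.124, -0.322, 0.003]
contact_force: [-0.5, 0.1, 0.2]
grip_width: 0.0
```

Call:
jog_arm(
  plan=[
    [[0,0,-0.2],0],
    [[0,0,-0.2],0],
    [[0,0,0],0],
  ],
)

```text
clock: 12.6
tcp_pos: [0.5459, 0.04, 0.1242]
orientation: [-3.125, -0.321, 0.001]
contact_force: [-0.4, -0.2, 0.2]
grip_width: -0.0
```

Call:
jog_arm(
  plan=[
    [[0,0,-0.1],0],
    [[0,0,-0.1],0],
    [[0,0,0],0],
  ],
)

```text
clock: 12.9
tcp_pos: [0.5461, 0.0397, 0.1223]
orientation: [3.125, 0.321, -0.0]
contact_force: [-1.1, -0.9, 1.4]
grip_width: 0.0002
```

```bash
python3 t.py; python3 - <<'E'
from h import *
save('scene','s5.png')
a=cv2.imread('pics/w4.png')[60:400,100:540];b=cv2.resize(cv2.imread('pics/s5.png')[150:270,280:400],(340,340))
cv2.imwrite('pics/c5.png',np.hstack([a,b]))
E
```

```text
[374. 128.] [153. 159.] [ 38.  -46.3]
[154. 127.] [146. 166.] [38.2 43.7]
[365. -55.] [176. 201.] [102.7 -40.3]
[122. -53.] [168. 199.] [101.9  47.1]
tcp (np.float64(-19.884639396680658), np.float64(-22.32885776055125)) [-0.6563433  -1.52923777  1.48707714]
```

View pics/c5.png

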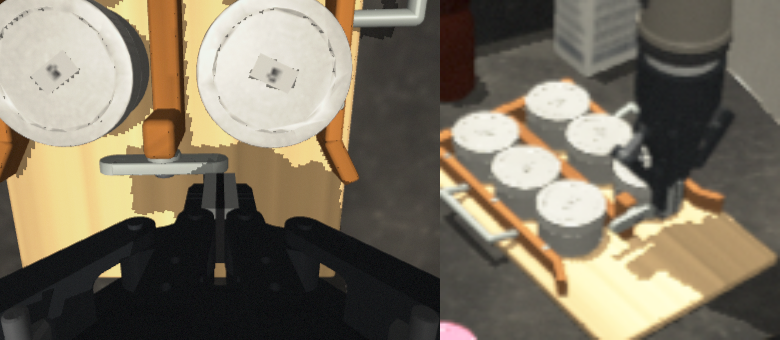

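Call:
jog_arm(
  plan=[
    [[0,0,-0.1],0],
    [[0,0,0],0],
  ],
)

```text
clock: 13.2
tcp_pos: [0.5462, 0.0398, 0.1218]
orientation: [3.125, 0.321, -0.0]
contact_force: [-2.7, -2.7, 6.2]
grip_width: 0.0
```

Call:
jog_arm(
  plan=[
    [[0,0,1],0],
    [[0,0,3],0],
    [[-4,-1,2],0],
    [[-4,-1,2],0],
    [[0,-2,3],0],
    [[0,-4,0],0],
    [[0,-4,0],0],
    [[0,-4,0],0],
    [[0,-4,0],0],
    [[0,0,0],0],
    [[0,0,0],0],
  ],
)

```text
clock: 14.3
tcp_pos: [0.4664, -0.1605, 0.2318]
orientation: [-3.125, -0.318, -0.002]
contact_force: [-0.5, 0.5, -0.3]
grip_width: 0.0002
```

```bash
python3 - <<'E'
from h import *
save('top','t9.png');save('scene','s9.png')
t=cv2.imread('pics/t9.png');s=cv2.imread('pics/s9.png')
cv2.imwrite('pics/f.png',np.hstack([cv2.resize(t[140:285,270:400],(400,446)),cv2.resize(s[160:282,275:384],(398,446))]))
c=get_calibration('top');O=np.array([.56103,.06562]);y=.2035;ex=np.array([np.cos(y),np.sin(y)]);ey=np.array([-ex[1],ex[0]])
hsv=cv2.cvtColor(t,cv2.COLOR_BGR2HSV);w=((hsv[...,1]<45)&(hsv[...,2]>150)).astype(np.uint8)
for ct in cv2.findContours(w,0,2)[0]:
    if 300<cv2.contourArea(ct)<700:
        p,_=cv2.minEnclosingCircle(ct);P=ray(c,p,.0535)[:2];print(np.round(p),P.round(3),np.round([(P-O)@ex*1e3,(P-O)@ey*1e3]))
o=get_obs();print(o['clock'],o['tcp_pos'],o['contact_force'])
E
```

```text
[361. 398.] [0.167 0.006] [-398.   21.]
[ 91. 384.] [0.191 0.637] [-247.  634.]
[120. 374.] [0.215 0.571] [-237.  565.]
[216. 111.] [0.849 0.37 ] [343. 240.]
14.4 [ 0.46656209 -0.15868143  0.23168069] [-0.36450936  0.15804537  0.33902203]
```

View pics/f.png

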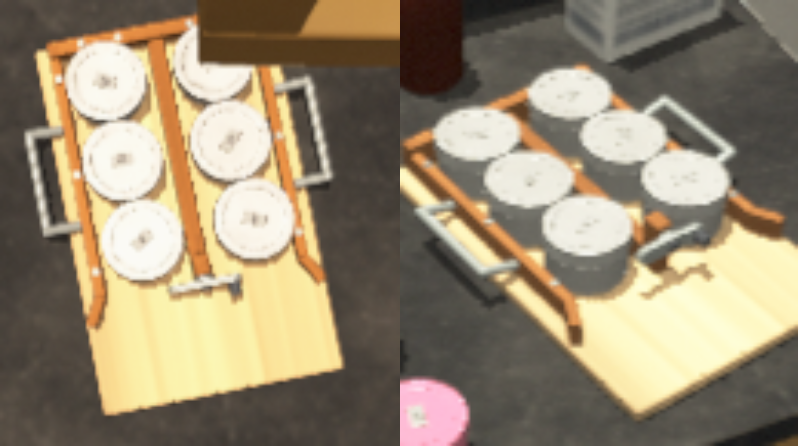

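```bash
python3 -c "
from bench import *
print(hand_in())"
```

```text
the job is handed in; nothing more can be done
None
```

I pushed both front tins into their lanes with the part-open fingers and turned the turnbutton crosswise, stud end to the right. I handed the job in at about 14.4 s of the 48 s allowed; no verdict was reported.

**Rows:** both rows met the rear stop at nearly the same tool position, about 3 mm short of the lane front. The contact force was about 13 N on the left and 9 N on the right. The last wrist measurements put the front tins about 36–38 mm behind the lane front, at y = +44 mm and −46 mm (lane centres ±43 mm, tolerance 8 mm).

**Turnbutton:** I pushed the stud sideways, then down until the force rose to 6 N, with the fingertip at the height the stud has when crosswise.

**Last pictures:** the top and scene views show two straight rows of three upright tins and the bar across both lanes. The arm was clear, reading about 0.5 N.

**Checks that failed or were missing:**
- **Tin positions:** the final automatic check from the top camera found none of the six, as the touching lids probably merged into one outline. The rear and middle tins were therefore checked by eye in the last pictures; the wrist readings of the middle tins were rough because the lids were cut off.
- **Jar and vial:** I did not measure these again. The arm passed well above the jar, stayed away from the vial, and recorded no unexpected contact.

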